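Take the temperature of the coconut-oil melter through its probe port

ROBOT

A 6-joint arm with a two-finger parallel gripper is mounted at the origin on the work surface. World frame = base frame: x ahead of the robot, y to its left, z up, the work surface at z = 0. Lengths are in mm, angles in rad, forces in N, time in s.
With the tool pointing down it reaches from about 350 to 975 mm from the base axis. Payload 7.1 kg.
Tool frame: the origin (TCP) lies on the front face of the gripper's body, between the roots of the fingers; the fingertips stand 80 mm ahead of it and the grasp point (between the pads) lies 61 mm ahead of it (env.tips_ahead is the distance from the TCP to the fingertips, in mm); z points along the fingers, y is the line along which they close (so a half turn about z gives the same grasp; the last joint's range is limited). The gripper opens to 88 mm and grips with 3 to 60 N. Pads are 20 mm wide; open, the fingers measure 115 mm over their backs; the gripper's body (75 mm by 178 mm) begins 61 mm behind the grasp point.
Start: joints at [-1.324, 0.423, 1.63, -0, 1.089, -0.019], TCP at [164.195, -603.03, 302.675] pointing down, gripper open.
Joint ranges: [-3, 3], [-0.9, 2.11], [0.09, 2.58], [-1.31, 4.45], [0.11, 2.69], [-2.54, 2.54]. Speed limits (rad/s): [2.39, 2.39, 3.01, 3.14, 3.14, 3.14].

INTERFACE

Orientations are given as a unit quaternion [x, y, z, w].
In Python, from station import env, set_gripper, viewer, workorder gives the robot as it stands. Calls block until the motion is done:
- env.reach(position, orientation): joint-space move of the TCP to a pose.
- env.move_l(position, rot=None, rate=150, f_stop=None): straight line of the TCP; rot=None keeps the orientation; rate is the mean speed in mm/s. With f_stop (N) it stops when the force on the tool has changed by that much, and returns True; else False.
- env.move_joints(angles): joint-space move.
- set_gripper(opening): finger opening in mm; the grip force is fixed at half the most; returns when the fingers have stopped.
- env.hold(seconds).
- env.ik(position, orientation): joint angles nearest the present ones, or None.
- env.read_state(): the state.
- viewer.camera(name): name is "scene" or "top" or "wrist"; returns the picture (420x560x3 uint8, blue, green, red); there is no depth.
- viewer.camera_params(name): a dict with "fx", "fy", "cx", "cy" (pixels), "pose" (4x4, takes a point from camera to world coordinates); the wrist camera has in their place "tool_from_camera" (4x4, takes a point from camera to tool coordinates, whose origin is the TCP and whose axes are the flange's). Camera axes: x right, y up, looking along -z (the intrinsics and any distortion apply to the point x, -y, -z); pixel columns grow to the right and rows downward; lengths in mm; the calibration is good to about 2 mm. The wrist camera is an equidistant fisheye: a pixel r from the principal point sees the ray r / f radians off the axis. A picture is of the moment at which its call begins: read the wrist's pose just before it. camera_params takes no time and is no camera call.
A pose or a line that the arm cannot do raises env.IKError and nothing moves.
- workorder.sign_off(): hands the job in; it is judged then, once.
The state is a dict: "time_s": time; "qpos": joint angles; "dq": joint speeds; "tau": joint torques, N m; "tool_pos": TCP position; "orientation": TCP orientation; "force": force on the tool from outside, world axes, zero at the start; "wrist_torque": the same for the moment, N m; "width": finger opening in mm; "grip_force": force on a finger pad.
Only numpy, scipy, OpenCV 4.12 (cv2) and the standard library are available. Lean on these libraries where they do the work, as an engineer would, in place of code of your own. Each camera call takes 0.05 s, during which the arm holds its last target. There are 200 camera calls.

TASK

At the bath-bomb table, first twist the melting pot's blue cap anticlockwise to its stop so that the probe port in the lid is uncovered, then pull the orange probe thermometer out of its wooden stand and lower its stem upright through the port until the red ring on the stem is level with the top of the lid. The probe must never touch the pot, its lid or the cap: keep the stem centred in the port, and finish while still holding it there, steady and upright, with the cap left open. Leave everything else on the table where it is.

Things in the scene. Friction and masses are not known exactly. Their poses are not given: they have to be found in the camera images.
- port (a point): centre of the round probe port at the top face of the pot's lid, 100 mm above the table. The hole is 20 mm in diameter, ringed in orange; its bore runs straight down through the 20 mm thick lid, and below it the pot is empty to 5 mm above the table. It lies 42 mm from the lid's centre along the pot's x axis (this point's x); z up
- cap_grip (a point): centre of the white grip bar of the blue twist cap, on the cap's upright turning axis at the lid's centre, 123.5 mm above the table. Bar: 46 mm long (this point's x), 12 mm thick (y), from 107.5 to 138.5 mm above the table, on a blue hub of 24 mm radius. The cap's flap, a disc of 17 mm radius, top at 107.5 mm, lies 42 mm from the axis towards +x and turns with the bar
- cap (a joint): turning angle of the twist cap in rad: 0 = shut, flap exactly over the port; grows as it turns anticlockwise seen from above; 1.45 = stop, fully open. Starts between 0 and 0.2. Light friction of about 0.12 N m holds it where it is left
- probe_grip (a point): centre of the probe's orange handle, an upright block 30 mm (x) by 22 mm (y) by 65 mm high (z, up). From its underside a straight steel stem, 8 mm in diameter and 110 mm long, runs down on its centre line. At the start it hangs upright in the stand, the handle resting on the stand's top, its centre 146.5 mm above the table. About 80 g
- probe_tip (a point): lower end of the probe's stem, 142.5 mm below the handle's centre
- probe_ring (a point): middle of the 6 mm high red ring round the stem, 55 mm above the stem's lower end and 87.5 mm below the handle's centre
- melter: the melting pot: square aluminium box 140 x 140 mm, 100 mm high with its grey lid, fixed to the table; origin on the table under the pot's centre, x towards the port, z up
- probe: the whole probe thermometer; origin at the lower end of the stem, z up along the stem
- stand_top (a point): centre of the top of the wooden probe stand, a block 60 x 60 mm and 114 mm high, fixed to the table, with a 14 mm hole from top to bottom in which the stem hangs
- oil_jar_mid (a point): bystander: white jar, 72 mm diameter, 110 mm high; its centre
- bowl_mid (a point): bystander: white mixing bowl, 220 mm diameter, 90 mm high; its centre
- stamp_a_mid (a point): bystander: black stamp with a green face, 32 mm square, 31 mm high; its centre
- stamp_b_mid (a point): bystander: black stamp with a blue face, 32 mm square, 31 mm high; its centre
- puck_a_mid (a point): bystander: mint-coloured pressed bath bomb, 46 mm diameter, 16 mm high; its centre
- puck_b_mid (a point): bystander: mint-coloured pressed bath bomb, 46 mm diameter, 16 mm high; its centre
- spoon_mid (a point): bystander: steel spoon, 160 mm long, lying flat; its middle
Not all that is in view belongs to the job. What is shaped like the probe but green is not meant.

How it is judged (in metres and radians):
On the way, in this order (a step that is already met when the one before it is completed fails the run):
1. the cap is twisted open, the port uncovered (value of joint cap above 1.25 rad), for 0.2 s.
2. the probe is held in the fingers, drawn out of the stand (z of probe_tip in the frame of stand_top above 0.005 m and contact force between the fingers and probe above 1 N), for 0.2 s.
At the end, for the whole second after the job is handed in: cap at 1.25 rad or more; fingers hold the probe still (under 10 mm/s) and upright (0.07 rad), red ring within 8 mm of the lid top's height and 4 mm of the port's axis, tip within 5 mm of the axis, touching neither pot, lid nor cap (value of joint cap above 1.25 rad and horizontal distance between probe_ring and port below 0.004 m and horizontal distance between probe_tip and port below 0.005 m and z of probe_ring in the frame of port between -0.008 and 0.008 m and angle between probe's own z axis and vertical below 0.07 rad and linear speed of probe below 0.01 m/s and contact force between the fingers and probe above 1 N and contact force between probe and melter below 0.2 N); the arm keeps its last pose, push and grip.
It fails at once if the probe touches the pot, its lid or the cap (contact force between probe and melter above 0.2 N).
It fails at once if a bystander is moved by more than 20 mm (distance of any of oil_jar_mid, bowl_mid, stamp_a_mid, stamp_b_mid, puck_a_mid, puck_b_mid, spoon_mid from where it was at the start of the episode above 0.02 m).
It also fails if it takes over 58 s, if anything falls off the work surface, if the arm or the gripper's body presses on something with over 40 N, if the wrist force passes 120 N, or if a joint passes its speed limit or range.

## Working session

There is one attempt and no reset: what is moved stays moved. The work goes in short steps, each a Python script; the robot and the scene stay as the last script left them, time stands still between calls to the robot, and variables do not carry over. Pictures are saved under pics/ and viewed, at most 10 in all, crops included, and the job is handed in when it is done.

```bash
ls; mkdir -p pics; python3 - <<'E'
from station import env,viewer
import cv2,numpy as np
for n in("scene","top"):
    cv2.imwrite(f"pics/{n}0.png",viewer.camera(n)); p=viewer.camera_params(n); print(n,{k:np.round(v,3).tolist() if not isinstance(v,str) else v for k,v in p.items()})
print({k:np.round(v,3).tolist() if not isinstance(v,str) else v for k,v in viewer.camera_params("wrist").items()})
s=env.read_state();print(s["time_s"],s["tool_pos"],s["orientation"])
E
```

```text
pics
scene {'fx': 389.192, 'fy': 389.192, 'cx': 277.872, 'cy': 205.929, 'pose': [[-0.188, -0.538, 0.822, 1326.126], [0.982, -0.095, 0.162, 23.373], [-0.009, 0.838, 0.546, 619.562], [0.0, 0.0, 0.0, 1.0]]}
top {'fx': 462.563, 'fy': 462.563, 'cx': 277.58, 'cy': 213.613, 'pose': [[0.022, 0.986, -0.164, 339.98], [-1.0, 0.024, 0.012, -117.308], [0.016, 0.164, 0.986, 1401.61], [0.0, 0.0, 0.0, 1.0]]}
{'fx': 325.192, 'fy': 325.192, 'cx': 279.632, 'cy': 213.743, 'tool_from_camera': [[-0.001, 0.965, 0.263, 72.887], [1.0, 0.001, 0.001, -1.018], [0.0, 0.263, -0.965, -82.342], [0.0, 0.0, 0.0, 1.0]]}
0.1 [ 164.09826537 -602.64085823  301.98137616] [ 9.91182644e-01  1.32500721e-01 -8.19969722e-05 -7.20170292e-04]
```

View pics/top0.png

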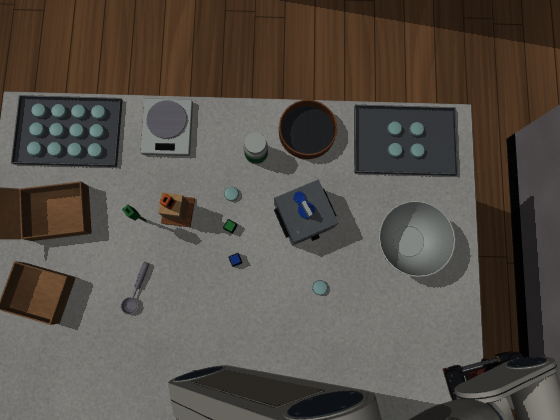

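View pics/scene0.png

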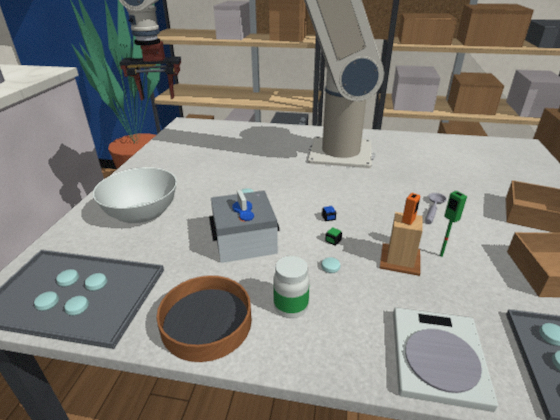

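Candidates: the orange probe at top (167,200) / scene (411,207), and the green look-alike at top (130,212) / scene (455,206). I choose the orange one, in the wooden stand. The pot's blue cap is at top (303,205), with the flap apparently at about (299,197).

```bash
cat > h.py <<'E'
import numpy as np,cv2
from scipy.spatial.transform import Rotation as R
from station import env,set_gripper,viewer,workorder
def ray(name,uv,st=None):
    p=viewer.camera_params(name); uv=np.atleast_2d(uv).astype(float)
    d=(uv-[p["cx"],p["cy"]])/p["fx"]
    if name=="wrist":
        r=np.linalg.norm(d,axis=1,keepdims=True)+1e-12
        v=np.hstack([d/r*np.sin(r),np.cos(r)])
        T=np.eye(4);T[:3,:3]=R.from_quat(st["orientation"]).as_matrix();T[:3,3]=st["tool_pos"]
        M=T@p["tool_from_camera"]
    else:
        v=np.hstack([d,np.ones((len(d),1))]);M=p["pose"]
    v=v*[1,-1,-1]
    return M[:3,3],v@M[:3,:3].T
def onz(name,uv,z,st=None):
    o,v=ray(name,uv,st); return o+v*((z-o[2])/v[:,2:])
def tri(r):  # list of (o,v)
    A=np.zeros((3,3));b=np.zeros(3)
    for o,v in r:
        v=v/np.linalg.norm(v);P=np.eye(3)-np.outer(v,v);A+=P;b+=P@o
    return np.linalg.solve(A,b)
def mask(im,h0,h1,s=120,v=60):
    H=cv2.cvtColor(im,cv2.COLOR_BGR2HSV);return cv2.inRange(H,(h0,s,v),(h1,255,255))
def blobs(m,amin=15):
    n,_,st,c=cv2.connectedComponentsWithStats(m)
    return [(st[i,4],c[i].round(1).tolist(),st[i,:4].tolist()) for i in range(1,n) if st[i,4]>=amin]
def down(yaw): # tool pointing down, tool y axis at angle yaw in world xy
    y=np.array([np.cos(yaw),np.sin(yaw),0]);z=np.array([0,0,-1.]);return R.from_matrix(np.c_[np.cross(y,z),y,z]).as_quat()
E
python3 - <<'E'
from h import *
t=cv2.imread("pics/top0.png");s=cv2.imread("pics/scene0.png")
for n,i in(("top",t),("scene",s)):
    print(n,"blue",blobs(mask(i,110,130)));print("orange",blobs(mask(i,3,12,190,100)));print("green",blobs(mask(i,50,75,150,30)))
a=cv2.resize(t[170:260,115:355],None,fx=3.3,fy=3.3,interpolation=cv2.INTER_CUBIC)
b=cv2.resize(s[180:280,200:480],(792,283),interpolation=cv2.INTER_CUBIC)
cv2.imwrite("pics/c1.png",np.vstack([a[:,:792],b]))
E
```

```text
top blue [(np.int32(241), [302.0, 203.7], [293, 191, 21, 27]), (np.int32(70), [234.6, 259.1], [230, 254, 10, 11])]
orange [(np.int32(52), [164.8, 199.2], [160, 194, 10, 12])]
green [(np.int32(58), [128.4, 211.0], [123, 206, 11, 11]), (np.int32(77), [229.3, 225.4], [224, 220, 11, 12])]
scene blue [(np.int32(121), [242.7, 212.3], [232, 202, 22, 19]), (np.int32(35), [329.3, 209.5], [324, 206, 11, 8])]
orange [(np.int32(289), [410.2, 209.0], [403, 194, 17, 30])]
green [(np.int32(330), [455.1, 209.0], [445, 192, 21, 45]), (np.int32(60), [333.8, 231.8], [328, 228, 13, 8]), (np.int32(31), [329.7, 239.3], [326, 237, 9, 6]), (np.int32(26), [443.1, 247.8], [441, 241, 5, 15]), (np.int32(446), [291.0, 302.9], [274, 291, 35, 22])]
```

View pics/c1.png

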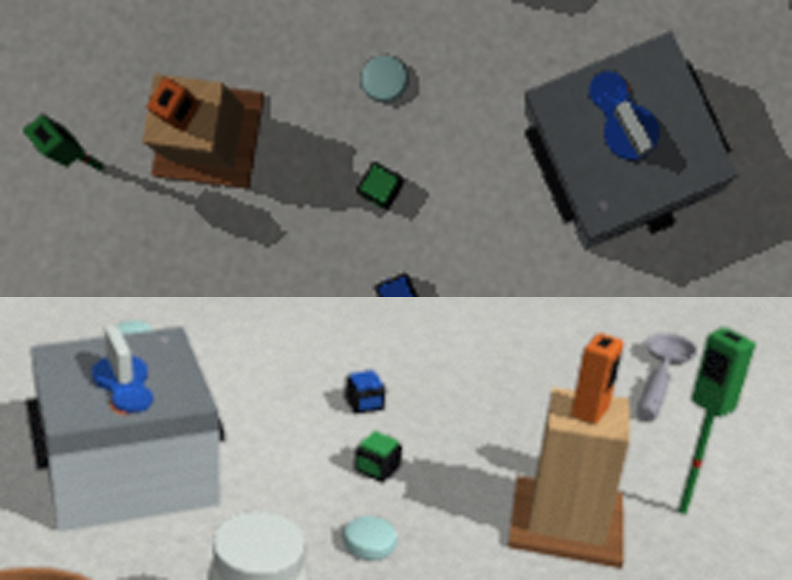

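The crop confirms the orange probe in the wooden stand (top px ≈ (166,200)). The green decoy is to its left. The blue cap's hub is at ≈ (306,209) and its flap at ≈ (300,198), with a sliver of the port's orange ring showing, so the cap starts slightly open.

```bash
python3 - <<'E'
from h import *
np.set_printoptions(precision=1,suppress=True)
T=lambda x,y:(115+x/3.3,170+y/3.3); S=lambda x,y:(200+x/2.83,180+(y-297)/2.83)
lid=onz("top",[T(671,33),T(525,95),T(585,246),T(735,178)],100);print(lid,lid.mean(0),[np.linalg.norm(lid[i]-lid[i-1]) for i in range(4)])
e=lid-np.roll(lid,1,0);print("edge ang",np.arctan2(e[:,1],e[:,0]))
print("flap,hub",onz("top",[T(609,92),T(627,133)],107))
print("scene flap",onz("scene",[S(130,397)],107))
print("handle top",onz("top",[T(173,97)],179),onz("scene",[S(604,341)],179)); 
o=[ray("top",[T(38,132)]),ray("scene",[S(730,340)])]
print("green top",tri([(a,v[0]) for a,v in o]))
o=[ray("top",[T(173,97)]),ray("scene",[S(604,341)])]
print("probe top",tri([(a,v[0]) for a,v in o]))
print("stand",onz("top",[T(152,75),T(228,83),T(214,152),T(145,140)],114))
E
```

```text
[[ 658.4 -249.2  100. ]
 [ 599.9 -122.5  100. ]
 [ 469.5 -176.9  100. ]
 [ 531.4 -305.4  100. ]] [ 564.8 -213.5  100. ] [np.float64(138.9262943024341), np.float64(139.52485457953424), np.float64(141.2106141453001), np.float64(142.66012499009153)]
edge ang [ 0.4  2.  -2.7 -1.1]
flap,hub [[ 602.9 -195.1  107. ]
 [ 567.3 -211.2  107. ]]
scene flap [[ 606.9 -194.3  107. ]]
handle top [[575.3 163.8 179. ]] [[572. 172. 179.]]
green top [544.3 270.6 173.9]
probe top [575.4 167.5 180.2]
stand [[606.5 197.9 114. ]
 [601.2 132.5 114. ]
 [541.  141.1 114. ]
 [549.9 200.3 114. ]]
```

```bash
python3 - <<'E'
from h import *
np.set_printoptions(precision=2,suppress=True)
c=np.array([566,-213]);a=0.44
for k in(-1,1):
    y=a+k*np.pi/2
    for d in(0,0.75,1.5): print(k,d,env.ik([*c,194],down(y+d)))
y=a-np.pi/2
qs={k:env.ik([*c,300],down(a+k*np.pi/2)) for k in(-1,1)}
k=min([k for k in qs if env.ik([*c,194],down(a+k*np.pi/2+1.5)) is not None],key=lambda k:abs(env.ik([*c,194],down(a+k*np.pi/2+1.5))[5])+abs(qs[k][5]))
print("use",k); env.reach([*c,310],down(a+k*np.pi/2))
st=env.read_state();im=viewer.camera("wrist");cv2.imwrite("pics/w1.png",im)
print(st["time_s"],st["tool_pos"],st["qpos"],st["orientation"],blobs(mask(im,110,130)))
E
```

```text
-1 0 [-0.38  0.53  1.74 -0.    0.86  0.75]
-1 0.75 [-0.38  0.53  1.74 -0.    0.86  0.  ]
-1 1.5 [-0.38  0.53  1.74 -0.    0.86 -0.75]
1 0 [-0.38  0.53  1.74 -0.    0.86 -2.39]
1 0.75 None
1 1.5 [-0.38  0.53  1.74 -0.    0.86  2.39]
use -1
2.1167 [ 565.69 -213.88  310.  ] [-0.38  0.39  1.67 -0.    1.09  0.75] [ 0.98  0.22 -0.    0.  ] [(np.int32(392), [279.2, 185.5], [255, 138, 53, 90]), (np.int32(24), [97.8, 206.0], [91, 205, 14, 3]), (np.int32(56), [91.6, 219.1], [86, 210, 16, 21])]
```

View pics/w1.png

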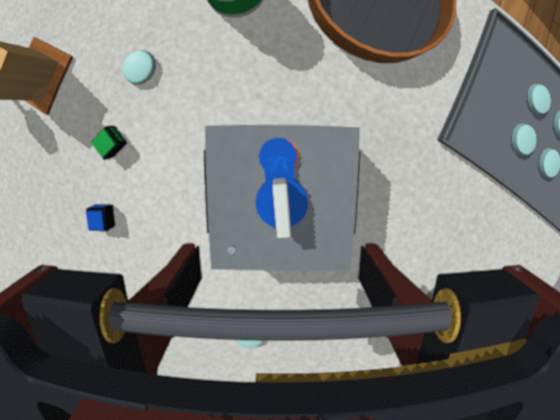

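The wrist view shows the lid corners at (206,126), (359,128), (352,269) and (211,269). The white bar runs from (279,180) to (283,238), and the flap is at (277,157). The port's red-orange edge shows to the right of the flap at (297,155), so the cap starts a little anticlockwise.

```bash
python3 - <<'E'
from h import *
np.set_printoptions(precision=2,suppress=True)
im=cv2.imread("pics/w1.png");st=env.read_state()
H=cv2.cvtColor(im,cv2.COLOR_BGR2HSV);m=cv2.inRange(H,(0,0,205),(180,60,255));m[:150]=0;m[260:]=0;m[:,:250]=0;m[:,320:]=0
print(blobs(m));c=max(cv2.findContours(m,0,1)[0],key=cv2.contourArea)
b=cv2.boxPoints(cv2.minAreaRect(c));print(b);P=onz("wrist",b,138.5,st);print(P,P.mean(0))
e=P-np.roll(P,1,0);print(np.linalg.norm(e,axis=1),np.arctan2(e[:,1],e[:,0]))
b=mask(im,110,130,100,40);b[:130]=0;b[230:]=0;b[:,:240]=0;b[:,320:]=0
c=max(cv2.findContours(b[:168],0,1)[0],key=cv2.contourArea);q=cv2.minEnclosingCircle(c);print(q,onz("wrist",[q[0],(277,157),(281.5,203)],107.5,st))
L=onz("wrist",[(206,126),(359,128),(352,269),(211,269)],100,st);e=L-np.roll(L,1,0)
print(L,L.mean(0),np.linalg.norm(e,axis=1),np.arctan2(e[:,1],e[:,0]))
E
```

```text
[(np.int32(578), [280.9, 210.2], [274, 185, 15, 52])]
[[273.24 185.14]
 [284.48 184.27]
 [288.44 235.74]
 [277.2  236.6 ]]
[[ 587.99 -196.82  138.5 ]
 [ 592.4  -204.59  138.5 ]
 [ 554.91 -225.91  138.5 ]
 [ 550.29 -217.82  138.5 ]] [ 571.4  -211.28  138.5 ]
[43.16  8.93 43.13  9.31] [ 0.51 -1.06 -2.62  2.09]
((277.2513427734375, 155.990966796875), 19.215177536010742) [[ 607.76 -190.85  107.5 ]
 [ 606.86 -191.03  107.5 ]
 [ 571.01 -212.2   107.5 ]]
[[ 605.58 -120.77  100.  ]
 [ 662.75 -246.8   100.  ]
 [ 538.07 -305.98  100.  ]
 [ 478.21 -177.78  100.  ]] [ 571.15 -212.83  100.  ] [139.55 138.39 138.01 141.5 ] [ 0.42 -1.14 -2.7   2.01]
```

```bash
python3 - <<'E'
from h import *
np.set_printoptions(precision=2,suppress=True)
c=np.array([571.,-212.]);y=0.52-np.pi/2
env.reach([*c,240],down(y)); print(env.move_l([*c,194],rate=80,f_stop=15))
set_gripper(0); s=env.read_state();print(s["time_s"],s["tool_pos"],s["force"],s["wrist_torque"],s["width"],s["grip_force"])
E
```

```text
False
4.425 [ 571.39 -212.61  194.04] [ 2.19 -4.34 -2.83] [-0.74 -0.35  0.  ] 11.766483944807376 29.99342679977417
```

```bash
python3 - <<'E'
from h import *
np.set_printoptions(precision=2,suppress=True)
q0=np.array(env.read_state()["qpos"])
for d in(0.7,1.3,1.38,1.42):
    q=q0.copy();q[5]-=d;env.move_joints(q);s=env.read_state();print(d,s["time_s"],s["tool_pos"],s["force"],s["wrist_torque"],s["width"])
E
```

```text
0.7 5.1333 [ 570.79 -212.2   193.98] [-3.2   1.11  2.57] [0.24 0.54 0.08] 11.457344982878608
1.3 5.7583 [ 570.22 -212.19  194.  ] [-5.81  2.12  6.21] [0.27 1.08 0.13] 11.471551422365668
1.38 6.0083 [ 570.15 -212.23  193.99] [-6.23  1.15  5.85] [ 0.09  1.06 -0.46] 11.820218336403451
1.42 6.2583 [ 570.1  -212.14  193.94] [-6.04  2.13  5.78] [ 0.2   0.97 -0.66] 12.356718167880086
```

```bash
python3 - <<'E'
from h import *
np.set_printoptions(precision=2,suppress=True)
c=np.array([571.,-212.])
set_gripper(50); env.move_l([*env.read_state()["tool_pos"][:2],260],rate=150)
for i,(yaw,off) in enumerate([(0.43-np.pi/2,0),(0.43-np.pi,0)]):
    env.reach([*c,280],down(yaw)); st=env.read_state();im=viewer.camera("wrist");cv2.imwrite(f"pics/w2_{i}.png",im)
    m=mask(im,0,14,110,80)|mask(im,172,180,110,80)
    print(st["time_s"],st["tool_pos"])
    for a,cc,bb in blobs(m,40):
        P=onz("wrist",[cc],100,st)[0]
        if np.linalg.norm(P[:2]-c)<70: print(a,cc,bb,P)
    np.save(f"st{i}.npy",np.r_[st["tool_pos"],st["orientation"]])
cv2.imwrite("pics/w2.png",np.hstack([cv2.imread(f"pics/w2_{i}.png")[40:340,100:480] for i in(0,1)]))
E
```

```text
8.95 [ 570.78 -211.91  279.32]
419 [281.0, 165.2] [263, 147, 38, 37] [ 609.24 -194.23  100.  ]
10.4 [ 570.99 -212.    279.99]
169 [231.6, 212.6] [214, 196, 36, 35] [ 609.22 -194.84  100.  ]
136 [231.8, 213.7] [218, 200, 28, 27] [ 608.7  -194.03  100.  ]
```

View pics/w2.png

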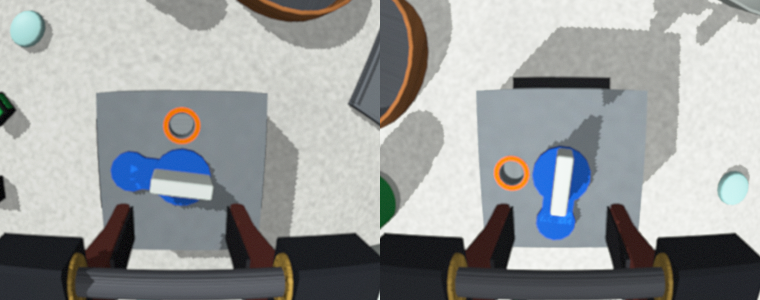

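The left and right crops show the open orange-ringed port (full frames (281,165) and (231.7,213)), with the flap swung clear. The two views agree on the port at (609.2, −194.4), as expected from the lid geometry. Next, the probe.

```bash
python3 - <<'E'
from h import *
np.set_printoptions(precision=2,suppress=True)
env.reach([571,-212,340],down(0.43-np.pi/2))
env.reach([570,167,340],down(-np.pi/2)); st=env.read_state();im=viewer.camera("wrist");cv2.imwrite("pics/w3.png",im)
m=mask(im,3,14,170,90);print(st["time_s"],st["tool_pos"],st["qpos"],[(b,onz("wrist",[b[1]],179,st)) for b in blobs(m,60)])
np.save("st3.npy",np.r_[st["tool_pos"],st["orientation"]])
cv2.imwrite("pics/w3c.png",cv2.resize(im[100:300,150:410],None,fx=3,fy=3))
E
```

```text
13.2667 [570.22 166.33 339.95] [ 0.26  0.34  1.67 -0.    1.14  1.84] [((np.int32(83), [552.9, 173.7], [548, 164, 12, 21]), array([[ 617.38, -103.62,  179.  ]])), ((np.int32(927), [274.6, 204.4], [254, 180, 38, 52]), array([[584.03, 171.64, 179.  ]]))]
```

View pics/w3c.png

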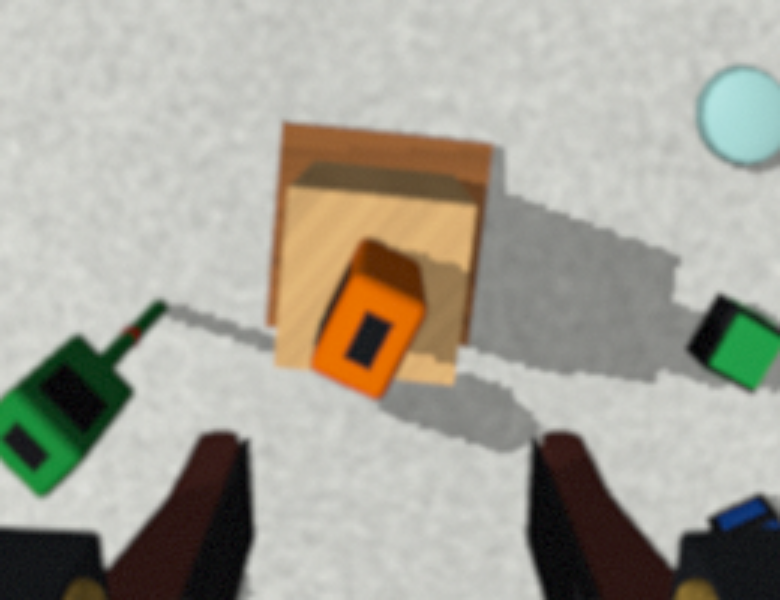

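The crop shows the orange handle's top face with corners at crop (363,275), (426,305), (378,398) and (312,360). The stand top's corners are at (290,185), (477,205), (455,385) and (275,367). The green decoy is well to the left.

```bash
python3 - <<'E'
from h import *
np.set_printoptions(precision=2,suppress=True)
s=np.load("st3.npy");st=dict(tool_pos=s[:3],orientation=s[3:])
for z,c in((179,[(363,275),(426,305),(378,398),(312,360)]),(114,[(290,185),(477,205),(455,385),(275,367)]),(179,[(55,370)])):
    P=onz("wrist",np.array(c)/3+[150,100],z,st);e=P-np.roll(P,1,0);print(P.mean(0),np.linalg.norm(e,axis=1),np.arctan2(e[:,1],e[:,0]))
for a in (-0.42,-0.38,2.74): print(a,env.ik([571,167,211],down(a)))
E
```

```text
[578.22 172.76 179.  ] [26.22 17.89 27.97 20.07] [-0.54 -2.03  2.68  1.02]
[577.   172.58 114.  ] [60.59 59.79 60.33 60.04] [-0.11 -1.68  3.04  1.47]
[568.62 258.41 179.  ] [0.] [0.]
-0.42 [ 0.26  0.5   1.76 -0.    0.89  0.68]
-0.38 [ 0.26  0.5   1.76 -0.    0.89  0.64]
2.74 [ 0.26  0.5   1.76 -0.    0.89 -2.48]
```

```bash
python3 - <<'E'
from h import *
np.set_printoptions(precision=2,suppress=True)
p=[577.5,172.7];o=down(1.07)
set_gripper(60); env.reach([*p,275],o); print(env.move_l([*p,207.5],rate=80,f_stop=12))
set_gripper(0); s=env.read_state();print(s["time_s"],s["tool_pos"],s["force"],s["wrist_torque"],s["width"],s["grip_force"])
E
```

```text
False
17.6333 [577.5  172.67 207.58] [-0.36 -0.16  1.38] [-0.07 -0.05 -0.02] 21.530457001454185 29.998062551021576
```

```bash
python3 - <<'E'
from h import *
np.set_printoptions(precision=2,suppress=True)
o=down(1.07)
env.move_l([577.5,172.7,375],rate=100); env.hold(0.2)
env.reach([609.2,-194.4,375],o); env.hold(0.3)
st=env.read_state();w=viewer.camera("wrist");s=viewer.camera("scene");t=viewer.camera("top")
print(st["time_s"],st["tool_pos"],st["width"],st["force"])
np.save("st4.npy",np.r_[st["tool_pos"],st["orientation"]])
for n,i in(("w",w),("s",s),("t",t)):cv2.imwrite(f"pics/{n}4.png",i)
cv2.imwrite("pics/c4.png",np.hstack([cv2.resize(w[100:340,180:380],None,fx=2,fy=2),cv2.resize(s[110:260,190:300],(352,480),interpolation=cv2.INTER_CUBIC)]))
E
```

```text
21.3333 [ 609.42 -193.54  375.07] 22.120473002566314 [-0.01  0.31 -0.86]
```

View pics/c4.png

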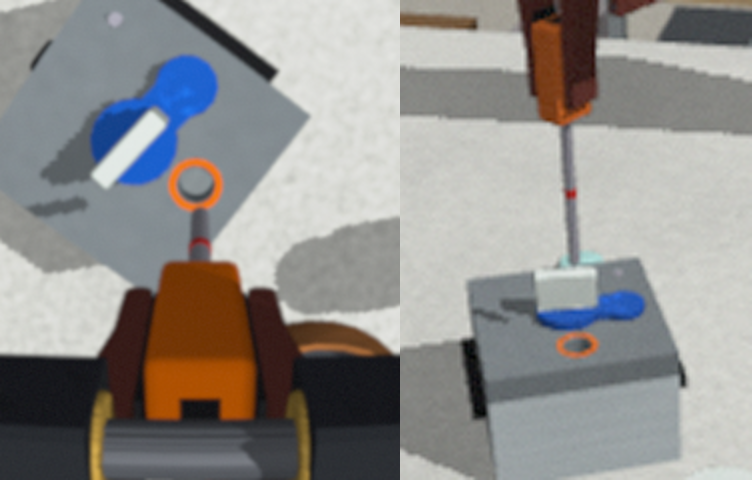

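Left (wrist view): the stem tip is at crop (199,208), the ring at (200,247) and the port at (195,184). Right (scene view): the tip is at (574,265), the ring at (570,194) and the port at (577,345). The probe hangs straight in the grip.

```bash
python3 - <<'E'
from h import *
np.set_printoptions(precision=2,suppress=True)
s=np.load("st4.npy");st=dict(tool_pos=s[:3],orientation=s[3:])
W=lambda x,y:(180+x/2,100+y/2);S=lambda x,y:(190+(x-400)/3.2,110+y/3.2)
for n,w,sc,z in(("tip",W(199.5,208),S(574,264),171.5),("ring",W(200,246),S(570.5,194),226.5),("port",W(195,185),S(577,345),100)):
    a,b=ray("wrist",[w],st),ray("scene",[sc]);print(n,tri([(a[0],a[1][0]),(b[0],b[1][0])]),onz("wrist",[w],z,st),onz("scene",[sc],z))
w=cv2.imread("pics/w4.png")
for i in range(204,228,3): # stem centre per row, saturation/brightness edges printed coarse
    print(i,w[i,270:291].astype(int).sum(1).tolist())
E
```

```text
tip [ 608.43 -192.39  169.95] [[ 607.73 -190.66  171.5 ]] [[ 610.83 -193.29  171.5 ]]
ring [ 609.33 -192.12  225.64] [[ 608.89 -191.15  226.5 ]] [[ 610.77 -192.57  226.5 ]]
port [ 609.8  -194.9   101.82] [[ 610.03 -194.7   100.  ]] [[ 607.29 -196.08  100.  ]]
204 [435, 444, 446, 441, 426, 406, 373, 336, 311, 284, 294, 321, 362, 407, 434, 428, 424, 424, 419, 420, 418]
207 [423, 422, 419, 427, 403, 351, 277, 234, 234, 242, 255, 283, 305, 336, 380, 409, 421, 416, 414, 417, 418]
210 [421, 421, 426, 421, 400, 329, 258, 226, 239, 242, 253, 276, 302, 334, 373, 406, 421, 417, 415, 412, 413]
213 [415, 415, 418, 420, 396, 315, 256, 234, 238, 244, 259, 278, 299, 322, 364, 401, 419, 411, 411, 406, 416]
216 [416, 413, 419, 415, 389, 303, 239, 236, 228, 240, 261, 270, 298, 317, 357, 401, 413, 414, 429, 497, 581]
219 [420, 417, 419, 412, 376, 289, 220, 188, 181, 174, 197, 220, 247, 279, 338, 396, 450, 527, 598, 634, 652]
222 [413, 418, 417, 396, 321, 249, 223, 230, 247, 253, 270, 283, 290, 282, 318, 447, 574, 636, 653, 663, 665]
225 [429, 427, 426, 403, 322, 243, 230, 235, 238, 243, 262, 278, 292, 304, 348, 457, 586, 635, 638, 639, 640]
```

```bash
python3 - <<'E'
from h import *
np.set_printoptions(precision=2,suppress=True)
env.move_l([610.4,-195.8,375],rate=60); env.move_l([610.4,-195.8,318],rate=60); env.hold(0.4)
st=env.read_state();w=viewer.camera("wrist");s=viewer.camera("scene");t=viewer.camera("top")
print(st["time_s"],st["tool_pos"],st["width"],st["force"])
np.save("st5.npy",np.r_[st["tool_pos"],st["orientation"]])
for n,i in(("w",w),("s",s),("t",t)):cv2.imwrite(f"pics/{n}5.png",i)
cv2.imwrite("pics/c5.png",np.hstack([cv2.resize(w[140:240,240:320],(400,500),interpolation=cv2.INTER_CUBIC),cv2.resize(s[150:250,210:290],(400,500),interpolation=cv2.INTER_CUBIC)]))
E
```

```text
23.2333 [ 610.41 -195.79  318.15] 21.9709767142012 [ 0.13  0.76 -0.38]
```

View pics/c5.png

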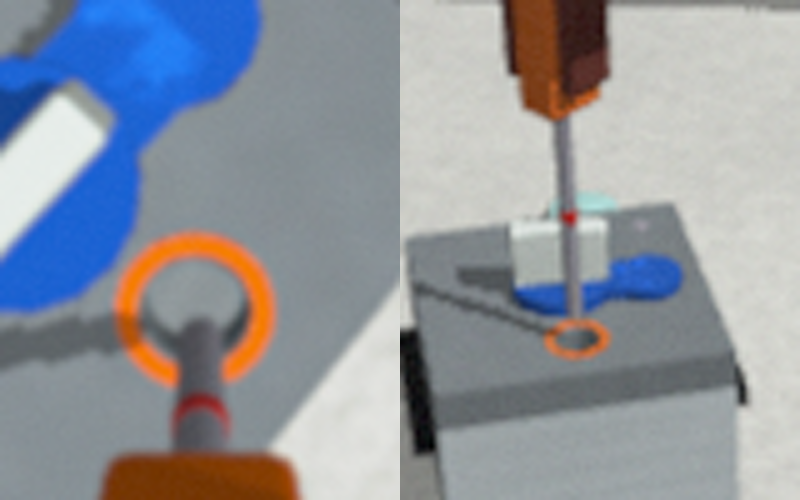

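Wrist view: the port centre is at crop (196,310), the tip at ≈ (200,328) and the ring at (201,412). Scene view: the port is at (578,339), the tip at (574,319) and the ring at (569,217). The tip is just above the port and nearly centred.

```bash
python3 - <<'E'
from h import *
np.set_printoptions(precision=2,suppress=True)
s=np.load("st5.npy");st=dict(tool_pos=s[:3],orientation=s[3:])
W=lambda x,y:(240+x/5-.4,140+y/5-.4);S=lambda x,y:(210+(x-400)/5-.4,150+y/5-.4)
for n,w,sc,z in(("tip",W(200.5,328),S(574,319),114.6),("ring",W(201,412),S(569,217),169.6),("port",W(196,310),S(578,339),100)):
    a,b=ray("wrist",[w],st),ray("scene",[sc]);print(n,tri([(a[0],a[1][0]),(b[0],b[1][0])]),onz("wrist",[w],z,st),onz("scene",[sc],z))
w=cv2.imread("pics/w5.png");m=mask(w,3,14,150,90);m[:180]=0;m[220:]=0;m[:,:255]=0;m[:,300:]=0
c=max(cv2.findContours(m,0,1)[0],key=cv2.contourArea);e=cv2.minEnclosingCircle(cv2.convexHull(c));print(e,onz("wrist",[e[0]],100,st))
E
```

```text
tip [ 610.12 -195.09  114.26] [[ 609.7 -193.5  114.6]] [[ 610.56 -196.57  114.6 ]]
ring [ 609.59 -194.6   169.08] [[ 609.14 -193.17  169.6 ]] [[ 610.27 -195.79  169.6 ]]
port [ 609.05 -194.85  102.41] [[ 609.35 -194.27  100.  ]] [[ 605.7  -196.77  100.  ]]
((278.5, 201.5), 15.572511672973633) [[ 609.12 -194.47  100.  ]]
```

```bash
python3 - <<'E'
from h import *
np.set_printoptions(precision=2,suppress=True)
x,y=610.0,-196.1
env.move_l([x,y,318],rate=20); env.move_l([x,y,249],rate=25,f_stop=3); env.hold(0.5)
st=env.read_state();w=viewer.camera("wrist");s=viewer.camera("scene")
print(st["time_s"],st["tool_pos"],st["width"],st["force"])
np.save("st6.npy",np.r_[st["tool_pos"],st["orientation"]])
for n,i in(("w",w),("s",s)):cv2.imwrite(f"pics/{n}6.png",i)
cv2.imwrite("pics/c6.png",np.hstack([cv2.resize(w[160:240,248:312],(400,500),interpolation=cv2.INTER_CUBIC),cv2.resize(s[170:250,213:277],(400,500),interpolation=cv2.INTER_CUBIC)]))
E
```

```text
27.0417 [ 610.   -196.12  249.01] 21.655860226839444 [-0.21  0.08 -0.63]
```

View pics/c6.png

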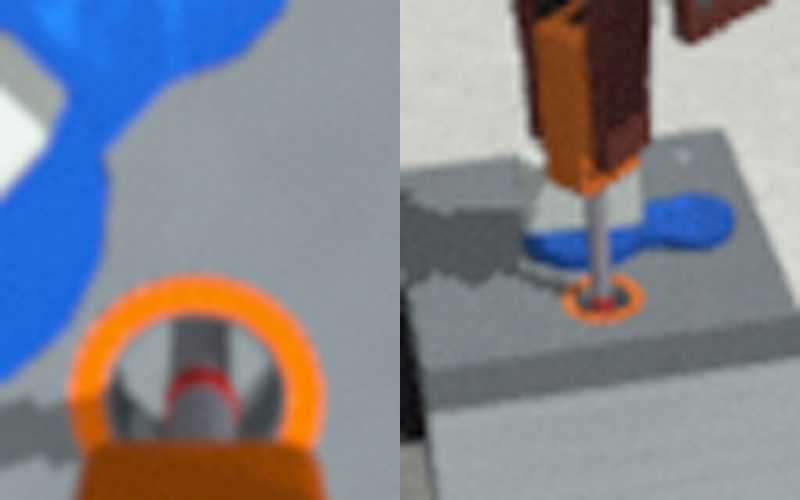

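The wrist view shows the stem inside the port with the red ring at the lid level: port centre ≈ (197,402), red band ≈ (203,383). The scene view shows the port at (603,298) and the red ring at (603,303).

```bash
python3 - <<'E'
from h import *
np.set_printoptions(precision=2,suppress=True)
s=np.load("st6.npy");st=dict(tool_pos=s[:3],orientation=s[3:])
w=cv2.imread("pics/w6.png")
m=mask(w,3,16,170,120);m[:200]=0;m[230:]=0;m[:,:255]=0;m[:,305:]=0
ys,xs=np.nonzero(m[:222]);A=np.c_[xs,ys,np.ones(len(xs))]
P=onz("wrist",np.c_[xs,ys],100,st)[:,:2];k=np.linalg.lstsq(np.c_[P,np.ones(len(P))],(P**2).sum(1),rcond=None)[0];c=k[:2]/2;print("port circle",c,np.sqrt(k[2]+c@c))
r=(mask(w,0,4,90,60)|mask(w,165,180,90,60));r[:212]=0;r[235:]=0;r[:,:268]=0;r[:,:][:,292:]=0
print(blobs(r,5))
tx=R.from_quat(st["orientation"]).as_matrix()[:2,0]
for v in(219,220,221,222,223): print(v,onz("wrist",[(280.0,v)],100,st)[0,:2]-4*tx, w[v,280])
E
```

```text
port circle [ 608.9  -194.52] 12.55329476760105
[(np.int32(38), [280.0, 221.0], [275, 219, 11, 7])]
219 [ 610.37 -194.23] [ 47  46 128]
220 [ 611.05 -194.6 ] [ 40  39 140]
221 [ 611.73 -194.97] [ 74  70 134]
222 [ 612.41 -195.34] [ 91  86 109]
223 [ 613.09 -195.72] [101  93  95]
```

```bash
python3 - <<'E'
from h import *
env.move_l([608.7,-195.9,249.5],rate=5); env.hold(1.0)
s=env.read_state();print(s["time_s"],s["tool_pos"],s["force"],s["grip_force"])
print(workorder.sign_off())
E
```

```text
28.575 [ 608.69566156 -195.89823245  249.50803599] [ 0.35729652  0.20617289 -0.50659946] 29.997701346874237
the job is handed in; nothing more can be done
None
```

I turned the cap to its stop, and the probe is held in the port with its red ring about level with the lid top. I handed the job in at 28.6 s; sign-off returned no verdict. The force readings showed no sign of contact, and my last estimate put the stem about 1 mm from the port's centre, with no picture after the final 1.3 mm correction.

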